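# Push a culture dish under the sprung flap of a dish chamber

## Robot

A 6-joint arm with a two-finger parallel gripper is mounted at the origin on a cart in front of the work surface, level with it; the furniture and walls round the work are solid. World frame = base frame: x ahead of the robot, y to its left, z up, the work surface at z = 0. Lengths are in m, angles in rad, forces in N, time in s.
With the tool pointing down it reaches from about 0.3 to 0.775 m from the base axis. Payload 14.6 kg.
Tool frame: the origin (TCP) lies at the centre of the arm's flange, where the gripper is bolted on; the fingertips stand 199 mm ahead of it and the grasp point (between the pads) lies ctrl.tcp_to_grasp ahead of it (ctrl.tcp_to_grasp is the distance from the TCP to the grasp point, in m); z points along the fingers, y is the line along which they close (so a half turn about z gives the same grasp; the last joint's range is limited). The gripper opens to 94 mm and grips with 3 to 60 N. Pads are 16 mm wide; open, the fingers measure 119 mm over their backs; the gripper's body (75 mm by 177 mm) begins 78 mm behind the grasp point.
Start: joints at [-1.303, 0.3, 1.521, -0, 1.321, -0.067], TCP at [0.181, -0.519, 0.405] pointing down, gripper open.
Joint ranges: [-3.03, 3.03], [-0.79, 2.21], [0.23, 2.52], [-1.04, 4.18], [0, 3.07], [-2.55, 2.55]. Speed limits (rad/s): [2.22, 2.22, 2.57, 3.14, 3.14, 3.14].

## Interface

Orientations are given as [roll, pitch, yaw] about the fixed x, y, z axes, in that order (R = Rz(yaw) Ry(pitch) Rx(roll)).
In Python, from station import ctrl gives the robot as it stands. The module is installed in compiled form; this text tells all that it offers.
- The arm moves only by the shell command python3 -m jog 'ROWS' [OPENING] [FORCE]. ROWS is JSON, a list of rows, each a list of 6 numbers: the shift along the tool's x, y, z in cm, then the turn, a rotation vector about the tool's x, y, z in rad. In form: [[tx, ty, tz, ax, ay, az], ...]. A call has 1 to 8 rows; each row is the pose to reach, as a shift and turn from the pose commanded when the call began, along the tool's axes at that moment; what a row does not reach only later rows make up. A row lasts 1/10 s, in which the tool goes at most 50 mm and 8.59 degrees, less where a joint would pass 70% of its speed; a pose out of reach is approached as far as the arm can. A call with a gripper value outside its range is refused whole. OPENING is the opening in per cent of the stroke, from 0 (shut) to 100 (fully open), set as the call begins (- or left out, the last holds). The fingers move at their own pace and stop on an object; FORCE is the grip in N (left out, the last holds). Time passes only in rows, so rows that repeat a pose let the fingers close. It gives the time, the measured TCP pose, the force, the opening and the grip force at its end, in the units of the state.
- ctrl.get_obs(): the state, without advancing time (a new reading comes with each control period).
- ctrl.camera(name): name is "scene" or "top"; returns a dict with "img" (480x640x3 uint8, blue, green, red), "intrinsics" (3x3 intrinsics, pixels), "R" (3x3) and "t" (3): a world point X has camera coordinates R X + t. Camera axes: x right, y down, z forward; pixel columns grow to the right and rows downward; lengths in m; the calibration is good to about 2 mm. A picture is of the moment at which its call begins. There is no depth.
- ctrl.hand_in(): hands the job in; it is judged then, once.
The state is a dict: "time_s": time; "qpos": joint angles; "joint_vel": joint speeds; "tau": joint torques, N m; "ee_pos": TCP position; "eef_rot": TCP orientation; "force": force on the tool from outside, world axes, zero at the start; "moment": the same for the moment, N m; "grip_width": finger opening in m; "grip_force": force on a finger pad.
Only numpy, scipy, OpenCV 4.12 (cv2) and the standard library are available. Lean on these libraries where they do the work, as an engineer would, in place of code of your own. Each camera call takes 0.05 s, during which the arm holds its last target. There are 200 camera calls.

## Task

Load the pink culture dish into the low white chamber by pushing only: with one fingertip push the flap's black bar towards the lane to hold the orange spring flap open, and with the other fingertip push the dish along between the rails under the raised flap until it is wholly inside. Then let the flap spring fully shut behind it. Do not lift or tip the dish, and leave the other things on the bench where they are.

Things in the scene. Friction and masses are not known exactly. Their poses are not given: they have to be found in the camera images.
- chamber: Low white chamber, clear roof, fixed. Origin: on the bench, in the plane of its mouth, mid-lane; x points inward (push direction, away from the robot), y left, z up. All mm below are in this frame. Inside: x 2 to 120, y -49 to 49, floor = bench, roof z 34 to 37. Blue guide rails 12 high, inner faces y +-49, run out from the mouth to x -125, then flare to x -155.
- flap (a joint): Turn of the orange flap, rad: 0 shut, 0.45 fully open (end stop). It swings sideways-up in the plane of the mouth. Spring and weight shut it: about 4 N sideways on the bar starts it, 6 N holds it fully open. The dish fits under it from about 0.35 up. Pushing the dish against the shut flap does not open it.
- bar_mid (a point): Middle of the flap's black hold-open bar: round, 10 mm diameter, 140 long, parallel to chamber x from x -143 to -3; shut, its axis is at y 82, z 15, left of the left rail with free bench on its left. Push its left side towards the lane (chamber -y): it moves 13 mm to y 69 and rises 3 mm at full opening. A fingertip can hold it anywhere and slide along it.
- flap_edge (a point): Middle of the lower edge of the flap's orange panel. Panel: x -4 to -1, shut y -50 to 50, z 3 to 25. Fully open, its lower edge is 21 mm up at the left end, 38 over mid-lane, 65 at the right end; top right corner z 84. It stays in the mouth's plane, so an upright finger is stopped by it; a finger leaning back to the robot (about 30 deg) reaches its tip 10 to 20 mm in under the edge.
- hinge (a point): Flap's hinge: axis along chamber x at y 82, z 45, fixed. Its white bracket spans x 5 to 21, y 50 to 91, z 36 to 54.
- pink_dish: The round closed culture dish with pink filling, 90 mm diameter, 16 mm high, about 0.12 kg; origin at the centre of its underside. It starts flat on the bench between the rails, in front of the flap.
- dish_b: Bystander: cream-white culture dish, 90 mm diameter, 16 mm high, on the left near the robot; origin centre of underside.
- dish_c: Bystander: cream-white culture dish, 90 mm diameter, 16 mm high, on the right; origin centre of underside.
- brown_bottle: Bystander: brown reagent bottle with black cap, 54 mm diameter, 93 mm high, on the right; origin centre of underside.
- vial: Bystander: white vial with orange cap, 23 mm diameter, 48 mm high, on the right; origin centre of underside.
- timer: Bystander: flat white timer, 62 x 62 x 15 mm, on the right near the robot; origin centre of underside.
Things that resemble listed ones, but are neither listed nor needed, are in the scene too. Leave any yellow look-alike of the pink_dish alone.

How it is judged:
On the way, in this order (a step that is already met when the one before it is completed fails the run):
1. a fingertip holds the flap open by its bar while the dish is still outside (value of joint flap above 0.3 rad and contact force between the fingers and flap above 0.3 N and x of pink_dish in the frame of chamber below -0.03 m), for 0.2 s.
2. with the flap still held by a finger, a finger pushes the dish under it (at least half of it in) (value of joint flap above 0.3 rad and contact force between the fingers and flap above 0.3 N and x of pink_dish in the frame of chamber above 0 m and contact force between the fingers and pink_dish above 0.05 N).
At the end, for the whole second after the job is handed in: The pink dish lies flat and at rest inside the chamber, wholly past the flap (its centre at least 46 mm in), and the flap is shut (below 0.05 rad) (x of pink_dish in the frame of chamber between 0.046 and 0.08 m and y of pink_dish in the frame of chamber between -0.01 and 0.01 m and height (world z) of pink_dish below 0.006 m and angle between pink_dish's own z axis and vertical below 0.1 rad and linear speed of pink_dish below 0.02 m/s and value of joint flap below 0.05 rad and velocity of joint flap below 0.1 rad/s); the robot touches nothing.
It fails at once if the pink dish is lifted (over 10 mm) or tipped (over 0.35 rad) (height (world z) of pink_dish above 0.01 m or angle between pink_dish's own z axis and vertical above 0.35 rad).
It fails at once if another thing on the bench (cream dish, second cream dish, brown bottle, vial, timer) is displaced by more than 15 mm (distance of any of dish_b, dish_c, brown_bottle, vial, timer from where it was at the start of the episode above 0.015 m).
It also fails if it takes over 40 s, if anything falls off the work surface, if the arm or the gripper's body presses on something with over 40 N, if the wrist force passes 120 N, or if a joint passes its speed limit or range.

## Working session

There is one attempt and no reset: what is moved stays moved. The work goes in short steps, Python scripts to look and compute and a shell command to move; the robot and the scene stay as the last step left them, time stands still between calls to the robot, and variables do not carry over. Pictures are saved under pics/ and viewed, at most 10 in all, crops included, and the job is handed in when it is done.

```bash
mkdir -p pics; python3 - <<'E'
from station import ctrl
import cv2
o=ctrl.get_obs();print(o, ctrl.tcp_to_grasp)
for n in("scene","top"):
    c=ctrl.camera(n);cv2.imwrite(f"pics/{n}0.png",c["img"]);print(n,c["intrinsics"],c["R"],c["t"])
E
```

```text
{'time_s': 0.0, 'qpos': array([-1.30258720e+00,  3.00479201e-01,  1.52153915e+00,  4.09670009e-05,
        1.32072545e+00, -6.66232430e-02]), 'joint_vel': array([ 0.0010252 , -0.00098232, -0.00013626,  0.00084734,  0.00091565,
        0.00173931]), 'tau': array([-2.54522405e-03, -5.31799221e+01, -3.52743208e+01,  7.06912042e-02,
        2.43211380e-02, -8.08589402e-05]), 'ee_pos': array([ 0.18071756, -0.51943744,  0.4040995 ]), 'eef_rot': array([-3.14044671e+00, -1.16229053e-04,  3.34822146e-01]), 'force': array([-0.75582477, -0.72664126,  0.02637846]), 'moment': array([-0.02786325, -0.04838464,  0.02478099]), 'grip_force': 0.0, 'grip_width': 0.09410860995986646} 0.1804
scene [[621.16418082   0.         321.80960325]
 [  0.         621.16418082 250.1289245 ]
 [  0.           0.           1.        ]] [[-0.67167983 -0.74083757  0.00243095]
 [-0.30197884  0.27078958 -0.91404693]
 [ 0.67650202 -0.61468098 -0.40560117]] [0.27115448 0.21116567 0.94563484]
top [[569.68745206   0.         322.47815752]
 [  0.         569.68745206 239.32120977]
 [  0.           0.           1.        ]] [[-0.02840824 -0.99951669  0.01262398]
 [-0.99519466  0.02709701 -0.09409219]
 [ 0.09370464 -0.01523631 -0.99548345]] [-0.10173215  0.52631227  1.22625056]
```

View pics/top0.png

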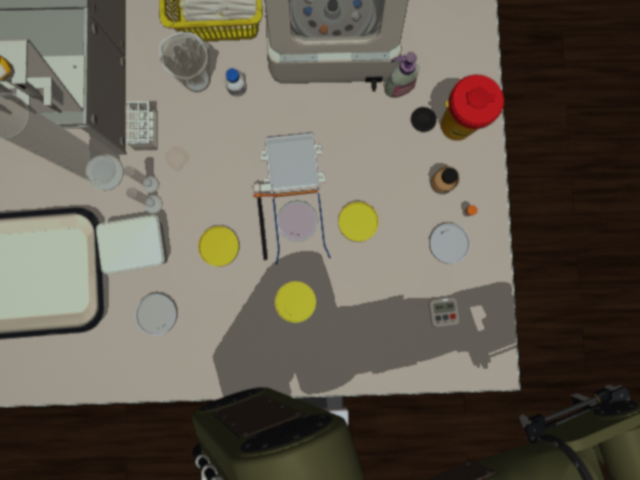

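View pics/scene0.png

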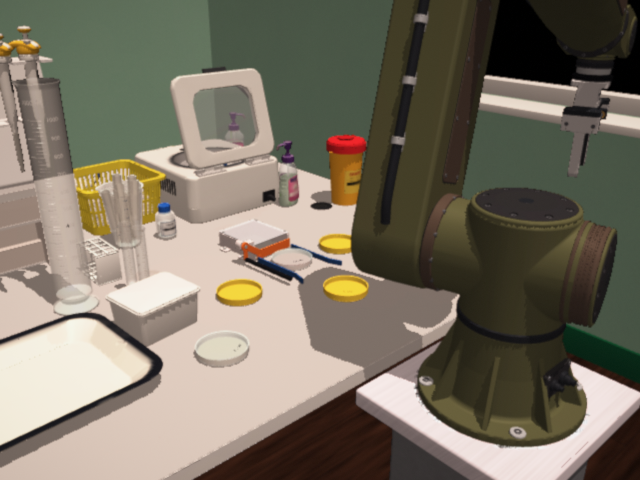

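The dish-like things in the top view are the pinkish disc at (297,221) between the rails, yellow discs at (219,246), (358,222) and (296,302), and cream discs at (157,313) and (449,243). I choose (297,221), and check it in a close crop.

```bash
python3 - <<'E'
import cv2
a=cv2.imread("pics/top0.png")[125:275,225:385]
cv2.imwrite("pics/crop.png",cv2.resize(a,None,fx=4,fy=4,interpolation=cv2.INTER_CUBIC)[:600,:800])
E
cat >h.py <<'E'
from station import ctrl
import numpy as np, cv2
def px2w(c,u,v,z):
    K,R,t=[np.array(c[k]) for k in("intrinsics","R","t")]
    C=-R.T@t; d=R.T@np.linalg.solve(K,[u,v,1]); return C+d*(z-C[2])/d[2]
def w2px(c,X):
    p=np.array(c["intrinsics"])@(np.array(c["R"])@X+c["t"]); return p[:2]/p[2]
E
```

```text
(no output)
```

View pics/crop.png

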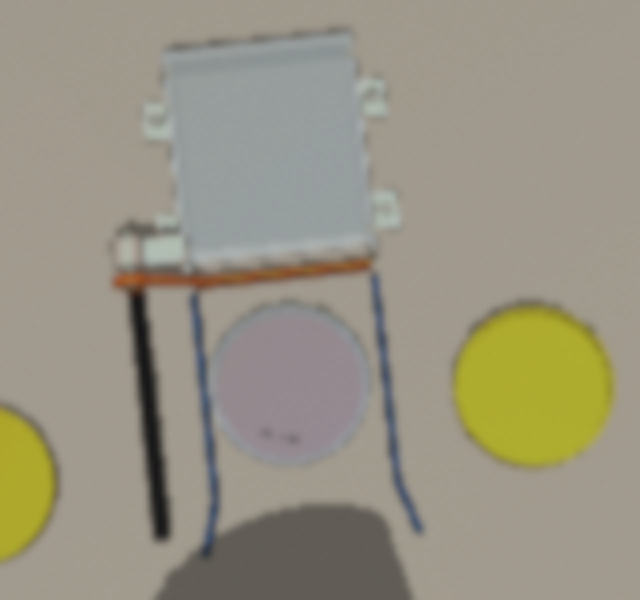

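The crop shows the pink dish at crop (290,384), between blue rails at x 205 and 385. The orange flap is at y~275 and the black bar runs from (137,290) to (162,538). I now fit the chamber pose.

```bash
cat >fit.py <<'E'
from h import *
from scipy.optimize import least_squares
c=ctrl.camera("top")
P=lambda u,v:((u+.5)/4-.5+225,(v+.5)/4-.5+125)
# chamber pts: rail inner kinks (top), rail at mouth lines, bar end
pts=[((-125,50,12),(214,492)),((-125,-50,12),(397,472)),((-143,82,15),(162,540)),((-73,82,15),(149.5,415)),((-3,50,12),(195,292)),((-3,-50,12),(375,277))]
X=np.array([p[0] for p in pts])/1e3; U=np.array([P(*p[1]) for p in pts])
def T(p,X):
    x,y,a=p;cs,s=np.cos(a),np.sin(a)
    X=np.atleast_2d(X);return np.c_[x+cs*X[:,0]-s*X[:,1],y+s*X[:,0]+cs*X[:,1],X[:,2]]
f=lambda p:np.concatenate([w2px(c,q)-u for q,u in zip(T(p,X),U)])
r=least_squares(f,[.6,0,0]);print(r.x,r.fun.round(2))
d=px2w(c,*P(290,384),.014);print("dish",d)
a=r.x[2];e=d[:2]-r.x[:2];print("dish ch",np.cos(a)*e[0]+np.sin(a)*e[1],-np.sin(a)*e[0]+np.cos(a)*e[1])
for n,q,z in[("y1",(219,246),.015),("y2",(358,222),.015),("y3",(296,302),.015),("c",(449,243),.015),("b",(157,313),.015),("bottle",(445,179),.05),("timer",(444,312),.015)]:
    w=px2w(c,*q,z);e=w[:2]-r.x[:2];print(n,w[:2].round(3),np.round([np.cos(a)*e[0]+np.sin(a)*e[1],-np.sin(a)*e[0]+np.cos(a)*e[1]],3))
E
python3 fit.py
```

```text
[ 0.63209245 -0.0592422   0.07836761] [ 0.69  2.32 -0.18  2.57 -0.04 -0.16  0.02 -0.28  0.01 -1.83 -0.49 -2.69]
dish [ 0.56762262 -0.06134917  0.014     ]
dish ch -0.06443690799653018 0.0029466720276846202
y1 [0.516 0.112] [-0.103  0.18 ]
y2 [ 0.561 -0.197] [-0.082 -0.131]
y3 [ 0.388 -0.055] [-0.243  0.024]
c [ 0.508 -0.397] [-0.15  -0.327]
b [0.373 0.249] [-0.234  0.327]
bottle [ 0.646 -0.387] [-0.012 -0.328]
timer [ 0.357 -0.379] [-0.299 -0.297]
```

```bash
python3 - <<'E'
s=open('fit.py').read()
i=s.index('pts=[');j=s.index('\n',i)
s=s[:i]+'pts=[((-143,82,15),(162,540)),((-4,82,15),(137,289)),((-4,50,3),(197,290)),((-4,-50,3),(372,270)),((-4,50,25),(192,281)),((-4,-50,25),(370,262)),((-60,50,12),(203,390)),((-60,-50,12),(384.5,372))]'+s[j:]
s=s.split('for n,q,z')[0]+'''
np.save("pose.npy",r.x)
L=[[(-155,0,0),(-125,0,0)],[(-125,49,12),(0,49,12)],[(-125,-49,12),(0,-49,12)],[(-143,82,15),(-3,82,15)],[(-4,-50,3),(-4,50,3),(-4,50,25),(-4,-50,25),(-4,-50,3)],[(2,49,37),(120,49,37),(120,-49,37),(2,-49,37)]]
dc=np.array([d[0],d[1]])
t=np.linspace(0,6.28,40)
out=[]
for n,(x0,y0,w,h) in dict(top=(225,125,160,150),scene=(200,200,160,100)).items():
    cc=c if n=="top" else ctrl.camera(n)
    im=cv2.resize(cc["img"][y0:y0+h,x0:x0+w],None,fx=5,fy=5,interpolation=cv2.INTER_CUBIC)[:600]
    for l in L+[None]:
        W=T(r.x,np.array(l)/1e3) if l else np.c_[dc[0]+.045*np.cos(t),dc[1]+.045*np.sin(t),0*t+.016]
        p=np.array([(w2px(cc,q)-[x0,y0]+.5)*5 for q in W]).astype(int)
        cv2.polylines(im,[p],False,(0,255,0),1)
    out.append(im)
cv2.imwrite("pics/ovt.png",cv2.resize(out[0],(800,600)) if 0 else out[0][:600,:800]);cv2.imwrite("pics/ovs.png",out[1])
'''
open('fit.py','w').write(s)
E
python3 fit.py
```

```text
[ 0.63175642 -0.05875525  0.07776222] [-0.3  -0.02 -0.08  0.75 -0.37 -0.07  0.07  0.37  0.15  0.51  0.61  0.63
  0.3  -1.01 -0.39 -1.15]
dish [ 0.56762262 -0.06134917  0.014     ]
dish ch -0.0641414875446023 0.0023960778926649926
```

View pics/ovs.png

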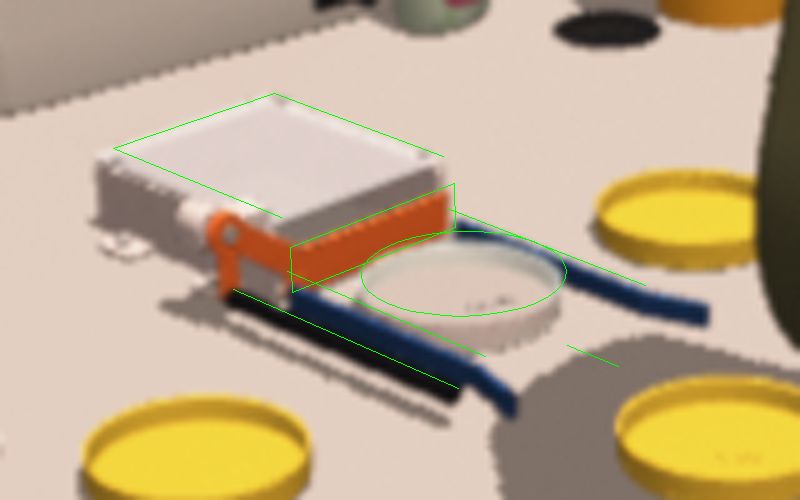

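The scene view agrees with the top-view fit to within a few mm, and the pink dish sits just in front of the shut flap. I work out the waypoints with the tool yawed 10° off the lane and leaning 35°.

```bash
cat >tgt.py <<'E'
# usage: tgt.py Gx Gy Gz(mm, chamber; fingertip centre) -> shift/turn from measured pose in tool axes
import sys
from h import *
from scipy.spatial.transform import Rotation as Ro
p=np.load("pose.npy");psi,th=.175,.61
def cur():
    o=ctrl.get_obs();return o,np.array(o["ee_pos"]),Ro.from_euler("xyz",o["eef_rot"])
Rt=Ro.from_euler("z",p[2]+psi)*Ro.from_euler("x",np.pi)*Ro.from_euler("y",th)
Rc=Ro.from_euler("z",p[2]); O=np.array([p[0],p[1],0])
o,e,R=cur()
zt=lambda R:R.apply([0,0,.199])
g=Rc.inv().apply(e+zt(R)-O)*1e3
Bc=g+Rc.inv().apply(R.apply([8,o["grip_width"]*500+12.5,0]))
print("t",round(o["time_s"],2),"tip ch",g.round(1),"Bcorner",Bc.round(1),"F ch",Rc.inv().apply(o["force"]).round(1),"w",round(o["grip_width"]*1e3,1),"gf",round(o["grip_force"],1))
for a in sys.argv[1:]:
    G=np.array(eval(a))/1e3
    E=O+Rc.apply(G)-zt(Rt)
    print(a,"shift cm",(R.inv().apply(E-e)*100).round(2),"turn",(R.inv()*Rt).as_rotvec().round(3),"E",E.round(3))
E
python3 tgt.py -130,70,120 -130,70,7.5 
```

```text
t 0.25 tip ch [-485.5 -424.2  205.4] Bcorner [-462.7 -479.6  205.4] F ch [0.3 0.4 0.4] w 93.8 gf 0.0
-130,70,120 shift cm [ 35.58 -39.69  12.15] turn [-0.025  0.61   0.079] E [ 0.386 -0.028  0.283]
-130,70,7.5 shift cm [ 35.58 -39.69  23.4 ] turn [-0.025  0.61   0.079] E [ 0.386 -0.028  0.171]
```

```bash
python3 -m jog '[[17,-19,2,0,0,0.079],[17,-19,2,0,0,0.079],[17,-19,2,0,0,0.079],[17,-19,2,0,0,0.079],[35.6,-39.7,5,-0.025,0.61,0.079],[35.6,-39.7,5,-0.025,0.61,0.079],[35.6,-39.7,5,-0.025,0.61,0.079],[35.6,-39.7,5,-0.025,0.61,0.079]]' 72 60; python3 tgt.py -130,70,120
```

```text
time_s: 1.05
ee_pos: [0.3345, -0.1502, 0.3687]
eef_rot: [-3.141, -0.606, 0.252]
force: [1.6, -0.6, -0.3]
grip_width: 0.0674
grip_force: 0.0
t 1.05 tip ch [-191.9  -48.3  205.1] Bcorner [-177.4  -92.7  209.7] F ch [ 1.5 -0.8 -0.3] w 67.4 gf 0.0
-130,70,120 shift cm [  1.76 -10.58  11.64] turn [ 0.     0.004 -0.001] E [ 0.386 -0.028  0.283]
```

```bash
python3 -m jog '[[1.8,-10.6,11.6,0,0,0],[1.8,-10.6,11.6,0,0,0],[1.8,-10.6,11.6,0,0,0],[1.8,-10.6,11.6,0,0,0],[1.8,-10.6,11.6,0,0,0]]'; python3 tgt.py -130,70,30 -130,70,7.5
python3 - <<'E'
from h import *
c=ctrl.camera("top")["img"];s=ctrl.camera("scene")["img"]
a=cv2.resize(c[150:310,220:380],(480,480),interpolation=cv2.INTER_CUBIC);b=cv2.resize(s[200:310,200:310],(480,480),interpolation=cv2.INTER_CUBIC)
cv2.imwrite("pics/p1.png",cv2.resize(np.hstack([a,b]),(800,400)))
E
```

```text
time_s: 1.55
ee_pos: [0.3857, -0.0284, 0.2824]
eef_rot: [-3.141, -0.598, 0.256]
force: [1.2, -0.3, -0.4]
grip_width: 0.0674
grip_force: 0.0
t 1.55 tip ch [-132.6   69.4  118. ] Bcorner [-117.9   25.1  122.5] F ch [ 1.2 -0.4 -0.4] w 67.4 gf 0.0
-130,70,30 shift cm [-4.97 -0.06  7.42] turn [-0.002  0.012  0.002] E [ 0.386 -0.028  0.193]
-130,70,7.5 shift cm [-6.23 -0.06  9.28] turn [-0.002  0.012  0.002] E [ 0.386 -0.028  0.171]
```

View pics/p1.png

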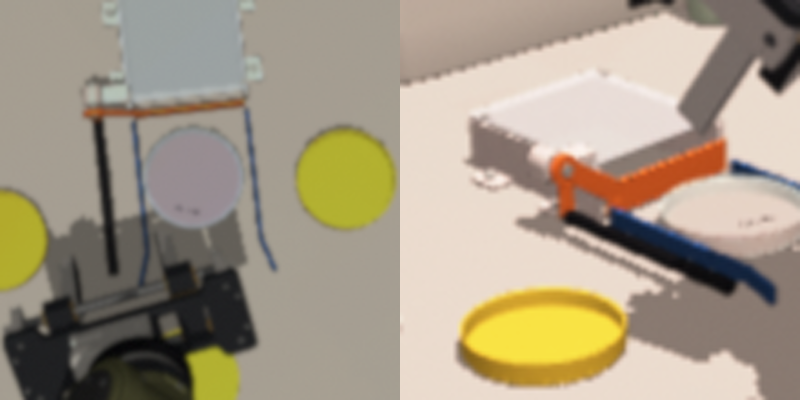

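Left finger (75,275) stands left of the bar, and right finger (185,285) is in the lane behind the dish. Descending.

```bash
python3 tgt.py -127,70,7.5; python3 -m jog '[[-5,0,7.4,0,0,0],[-5,0,7.4,0,0,0],[-6,0,9.4,0,0.01,0],[-6,0,9.4,0,0.01,0],[-6,0,9.4,0,0.01,0]]'; python3 tgt.py -127,70,7.5 -127,60,7.5 -127,44.6,7.5
```

```text
t 1.65 tip ch [-132.4   67.4  119.4] Bcorner [-117.8   23.   124. ] F ch [-1.   0.4  0.8] w 67.5 gf 0.0
-127,70,7.5 shift cm [-6.04 -0.16  9.56] turn [0.    0.009 0.   ] E [ 0.389 -0.027  0.171]
time_s: 2.15
ee_pos: [0.3888, -0.0296, 0.1707]
eef_rot: [-3.141, -0.609, 0.25]
force: [0.4, 0.2, 0.9]
grip_width: 0.0679
grip_force: 0.0
t 2.15 tip ch [-127.8   67.6    7.5] Bcorner [-113.4   23.    12.1] F ch [0.4 0.2 0.9] w 67.9 gf 0.0
-127,70,7.5 shift cm [ 0.08 -0.21  0.07] turn [ 0.001  0.001 -0.002] E [ 0.389 -0.027  0.171]
-127,60,7.5 shift cm [-0.06  0.78 -0.03] turn [ 0.001  0.001 -0.002] E [ 0.39  -0.037  0.171]
-127,44.6,7.5 shift cm [-0.28  2.3  -0.18] turn [ 0.001  0.001 -0.002] E [ 0.391 -0.053  0.171]
```

Now I sweep right to open the flap, in two parts.

```bash
python3 -m jog '[[-0.05,0.5,-0.03,0,0,0],[-0.1,1,-0.06,0,0,0],[-0.2,1.4,-0.1,0,0,0],[-0.2,1.7,-0.12,0,0,0],[-0.2,1.7,-0.12,0,0,0]]'; python3 tgt.py -127,44.6,7.5
python3 -m jog '[[-0.05,0.4,-0.03,0,0,0],[-0.05,0.5,-0.05,0,0,0],[-0.05,0.5,-0.05,0,0,0]]'; python3 tgt.py -127,44.6,7.5
python3 - <<'E'
from h import *
c=ctrl.camera("top")["img"];s=ctrl.camera("scene")["img"]
a=cv2.resize(c[150:310,220:380],(480,480),interpolation=cv2.INTER_CUBIC);b=cv2.resize(s[200:310,200:310],(480,480),interpolation=cv2.INTER_CUBIC)
cv2.imwrite("pics/p2.png",cv2.resize(np.hstack([a,b]),(800,400)))
E
```

```text
time_s: 2.65
ee_pos: [0.3912, -0.0457, 0.1718]
eef_rot: [3.142, -0.611, 0.253]
force: [0.4, 2.9, 2.0]
grip_width: 0.0678
grip_force: 1.4
t 2.65 tip ch [-126.4   51.6    8.7] Bcorner [-111.9    7.1   13.3] F ch [0.6 2.8 2. ] w 67.8 gf 1.4
-127,44.6,7.5 shift cm [-0.2   0.68 -0.  ] turn [-0.    -0.001  0.   ] E [ 0.391 -0.053  0.171]
time_s: 2.95
ee_pos: [0.3916, -0.0504, 0.1715]
eef_rot: [-3.141, -0.61, 0.253]
force: [-0.2, 4.8, 2.2]
grip_width: 0.0677
grip_force: 2.1
t 2.95 tip ch [-126.5   46.9    8.4] Bcorner [-112.     2.5   12.9] F ch [0.1 4.8 2.2] w 67.7 gf 2.1
-127,44.6,7.5 shift cm [-0.12  0.21  0.02] turn [-0. -0.  0.] E [ 0.391 -0.053  0.171]
```

View pics/p2.png

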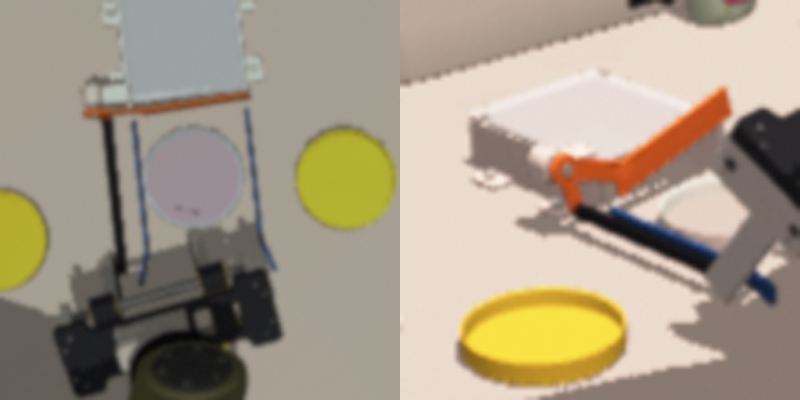

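The flap is well raised in the right view (panel at 620–730, 90–190), and the finger presses on the bar near its end. I go about 2 mm further, then forward.

```bash
python3 -m jog '[[-0.05,0.2,0,0,0,0],[-0.05,0.25,0,0,0,0],[-0.05,0.25,0,0,0,0]]'; python3 tgt.py -107,45,7.5 -87,45,7.5 -37,45,7.5
```

```text
time_s: 3.35
ee_pos: [0.3918, -0.0528, 0.1711]
eef_rot: [-3.141, -0.61, 0.254]
force: [-2.9, 4.1, 3.2]
grip_width: 0.0678
grip_force: 2.6
t 3.35 tip ch [-126.6   44.6    8. ] Bcorner [-1.12e+02  1.00e-01  1.25e+01] F ch [-2.6  4.3  3.2] w 67.8 gf 2.6
-107,45,7.5 shift cm [1.56 0.29 1.15] turn [-0.001  0.     0.001] E [ 0.411 -0.051  0.171]
-87,45,7.5 shift cm [3.17 0.64 2.27] turn [-0.001  0.     0.001] E [ 0.431 -0.049  0.171]
-37,45,7.5 shift cm [7.21 1.52 5.09] turn [-0.001  0.     0.001] E [ 0.481 -0.045  0.171]
```

```bash
python3 -m jog '[[0.4,0.15,0.28,0,0,0],[0.8,0.25,0.56,0,0,0],[1.2,0.33,0.84,0,0,0],[1.6,0.42,1.1,0,0,0],[1.6,0.42,1.1,0,0,0]]'; python3 tgt.py -87,43.5,7.5 -57,43.5,7.5
python3 - <<'E'
from h import *
c=ctrl.camera("top")["img"];s=ctrl.camera("scene")["img"]
a=cv2.resize(c[150:310,220:380],(480,480),interpolation=cv2.INTER_CUBIC);b=cv2.resize(s[200:310,200:310],(480,480),interpolation=cv2.INTER_CUBIC)
cv2.imwrite("pics/p3.png",cv2.resize(np.hstack([a,b]),(800,400)))
E
```

```text
time_s: 3.85
ee_pos: [0.4119, -0.0519, 0.1711]
eef_rot: [-3.141, -0.609, 0.254]
force: [2.0, 4.5, -0.6]
grip_width: 0.0675
grip_force: 2.5
t 3.85 tip ch [-106.5   44.     7.9] Bcorner [-92.   -0.4  12.5] F ch [ 2.3  4.3 -0.6] w 67.5 gf 2.5
-87,43.5,7.5 shift cm [1.54 0.37 1.13] turn [-0.001  0.001  0.001] E [ 0.431 -0.051  0.171]
-57,43.5,7.5 shift cm [3.96 0.9  2.82] turn [-0.001  0.001  0.001] E [ 0.461 -0.048  0.171]
```

View pics/p3.png

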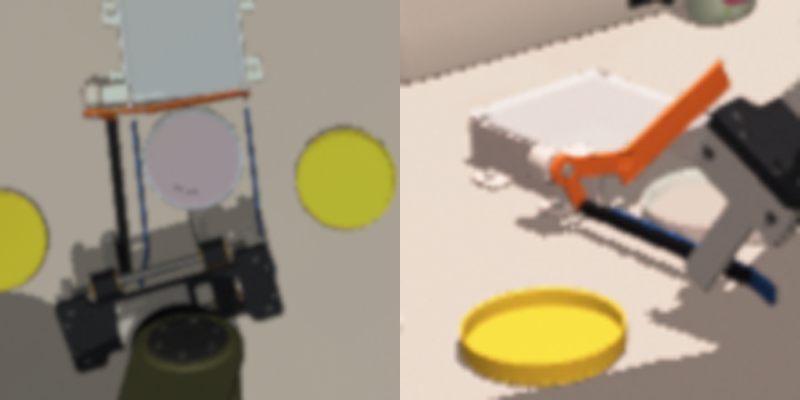

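```bash
python3 - <<'E'
from h import *
p=np.load("pose.npy");c=ctrl.camera("scene")
for q in(0,.3,.35,.4,.45):
    y,z=-50-82,25-45; Y=82+y*np.cos(q)+ -(-z)*0 ; 
    Y=82+y*np.cos(q)-z*np.sin(-q)*-1*-1 if 0 else 82+(y*np.cos(q)+z*np.sin(q)); Z=45+(-y*np.sin(q)+z*np.cos(q))
    X=np.array([p[0]+np.cos(p[2])*-.004-np.sin(p[2])*Y/1e3,p[1]+np.sin(p[2])*-.004+np.cos(p[2])*Y/1e3,Z/1e3])
    u=w2px(c,X)+[-1,1.8];print(q,round(Y),round(Z),(u-200)/110*400+[400,0])
E
```

```text
0 -50 25 [724.98313888 138.39741312]
0.3 -50 65 [723.84627468  79.53399097]
0.35 -49 71 [722.31532871  70.18873134]
0.4 -47 78 [720.40001913  61.03169133]
0.45 -46 84 [718.10140919  52.08366237]
```

The flap is at about 0.38 rad, and the dish has moved to about 16 mm short of the mouth. I add 2 mm of opening and carry on forward.

```bash
python3 tgt.py -87,42,7.5 -57,42,7.5; python3 -m jog '[[0,0.2,0,0,0,0],[0.4,0.3,0.3,0,0,0],[0.9,0.42,0.65,0,0,0],[1.5,0.52,1.1,0,0,0],[2.1,0.66,1.5,0,0,0],[2.7,0.78,1.94,0,0,0],[2.7,0.78,1.94,0,0,0]]'; python3 tgt.py -57,42,7.5
python3 - <<'E'
from h import *
c=ctrl.camera("top")["img"];s=ctrl.camera("scene")["img"]
a=cv2.resize(c[150:310,220:380],(480,480),interpolation=cv2.INTER_CUBIC);b=cv2.resize(s[200:310,200:310],(480,480),interpolation=cv2.INTER_CUBIC)
cv2.imwrite("pics/p4.png",cv2.resize(np.hstack([a,b]),(800,400)))
E
```

```text
t 4.0 tip ch [-106.6   43.8    8. ] Bcorner [-92.1  -0.7  12.5] F ch [ 3.1  4.7 -0.9] w 67.8 gf 2.4
-87,42,7.5 shift cm [1.53 0.51 1.13] turn [-0.001  0.     0.001] E [ 0.431 -0.052  0.171]
-57,42,7.5 shift cm [3.95 1.04 2.82] turn [-0.001  0.     0.001] E [ 0.461 -0.05   0.171]
time_s: 4.7
ee_pos: [0.4462, -0.0507, 0.1706]
eef_rot: [-3.14, -0.61, 0.254]
force: [4.9, 10.8, -1.4]
grip_width: 0.0677
grip_force: 5.0
t 4.7 tip ch [-72.2  42.8   7.4] Bcorner [-57.6  -1.7  12. ] F ch [ 5.7 10.4 -1.4] w 67.7 gf 5.0
-57,42,7.5 shift cm [1.21 0.3  0.84] turn [-0.002  0.     0.001] E [ 0.461 -0.05   0.171]
```

View pics/p4.png

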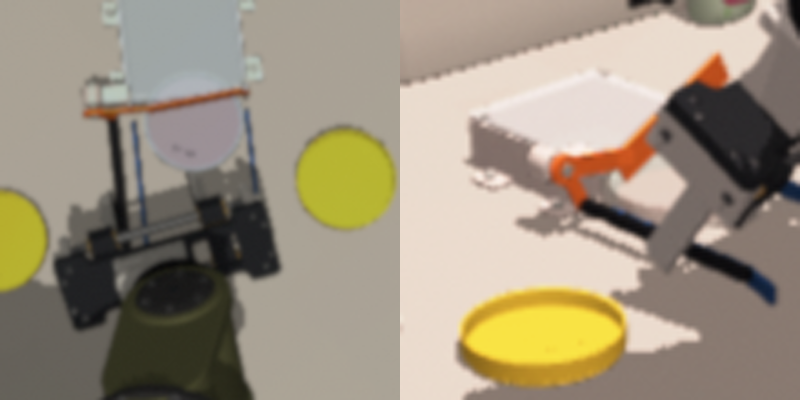

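The dish's front is under the flap, and the 10 N bar force shows the flap is at its stop. I continue straight on.

```bash
python3 tgt.py -30,43.2,7.5; python3 -m jog '[[0.6,0.07,0.4,0,0,0],[1.2,0.18,0.8,0,0,0],[1.8,0.31,1.2,0,0,0],[2.4,0.44,1.65,0,0,0],[3,0.57,2.1,0,0,0],[3.4,0.66,2.35,0,0,0],[3.4,0.66,2.35,0,0,0]]'; python3 tgt.py -18,43.5,7.5 -10,43.5,7.5
```

```text
t 4.8 tip ch [-72.4  42.7   7.5] Bcorner [-57.7  -1.9  12. ] F ch [ 7.  10.2 -2.2] w 68.0 gf 5.1
-30,43.2,7.5 shift cm [3.42 0.66 2.39] turn [-0.002  0.     0.001] E [ 0.488 -0.047  0.171]
time_s: 5.5
ee_pos: [0.4877, -0.0468, 0.1707]
eef_rot: [-3.141, -0.609, 0.254]
force: [3.9, 8.5, -2.1]
grip_width: 0.0679
grip_force: 4.0
t 5.5 tip ch [-30.6  43.2   7.5] Bcorner [-16.   -1.4  12.1] F ch [ 4.6  8.2 -2.1] w 67.9 gf 4.0
-18,43.5,7.5 shift cm [1.01 0.16 0.72] turn [-0.002  0.001  0.001] E [ 0.5   -0.045  0.171]
-10,43.5,7.5 shift cm [1.65 0.3  1.17] turn [-0.002  0.001  0.001] E [ 0.508 -0.045  0.171]
```

```bash
python3 -m jog '[[0.5,0.08,0.36,0,0,0],[1,0.17,0.72,0,0,0],[1.4,0.25,1,0,0,0],[1.75,0.32,1.25,0,0,0],[1.75,0.32,1.25,0,0,0]]'; python3 tgt.py -7,43.5,7.5
python3 - <<'E'
from h import *
c=ctrl.camera("top")["img"];s=ctrl.camera("scene")["img"]
a=cv2.resize(c[150:310,220:380],(480,480),interpolation=cv2.INTER_CUBIC);b=cv2.resize(s[200:310,200:310],(480,480),interpolation=cv2.INTER_CUBIC)
cv2.imwrite("pics/p5.png",cv2.resize(np.hstack([a,b]),(800,400)))
E
```

```text
time_s: 6.0
ee_pos: [0.5093, -0.0446, 0.1706]
eef_rot: [-3.141, -0.609, 0.254]
force: [1.3, 6.2, 0.2]
grip_width: 0.0675
grip_force: 3.2
t 6.0 tip ch [-8.9 43.7  7.4] Bcorner [ 5.7 -0.7 12. ] F ch [1.8 6.  0.2] w 67.5 gf 3.2
-7,43.5,7.5 shift cm [0.14 0.03 0.1 ] turn [-0.001  0.001  0.001] E [ 0.511 -0.044  0.171]
```

View pics/p5.png

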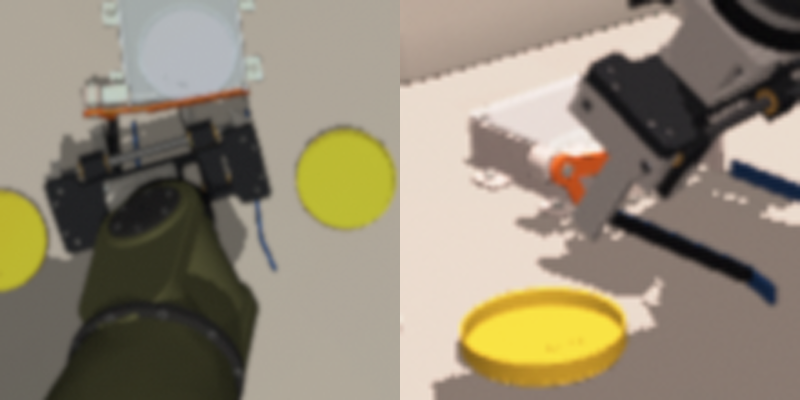

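The dish shows through the clear roof at about (190,52) in the left panel, which is px (296,171). I check how deep it is.

```bash
python3 - <<'E'
from h import *
p=np.load("pose.npy");c=ctrl.camera("top");R=np.array([[np.cos(p[2]),-np.sin(p[2])],[np.sin(p[2]),np.cos(p[2])]])
for q in((190,52),(190,96),(190,9)):
    w=px2w(c,220+q[0]/2.5,150+q[1]/2.5,.014)[:2];print((R.T@(w-p[:2])*1e3).round(1))
E
python3 tgt.py -3,43.5,7.5 -60,44,7.5
```

```text
[48.1 -6.6]
[ 8.3 -2.5]
[ 87.2 -10.5]
t 6.15 tip ch [-9.  43.6  7.5] Bcorner [ 5.6 -1.  12. ] F ch [ 2.9  6.4 -1.3] w 67.8 gf 3.1
-3,43.5,7.5 shift cm [0.48 0.09 0.33] turn [-0.001  0.     0.001] E [ 0.515 -0.044  0.171]
-60,44,7.5 shift cm [-4.12 -0.95 -2.88] turn [-0.001  0.     0.001] E [ 0.458 -0.048  0.171]
```

```bash
python3 -m jog '[[0.2,0.04,0.14,0,0,0],[0.45,0.08,0.31,0,0,0],[0.45,0.08,0.31,0,0,0]]'; python3 tgt.py -70,44,7.5
```

```text
time_s: 6.45
ee_pos: [0.5145, -0.044, 0.1705]
eef_rot: [-3.14, -0.609, 0.254]
force: [-1.3, 6.5, 1.6]
grip_width: 0.0677
grip_force: 3.9
t 6.45 tip ch [-3.8 44.   7.3] Bcorner [10.8 -0.5 11.8] F ch [-0.8  6.5  1.6] w 67.7 gf 3.9
-70,44,7.5 shift cm [-5.36 -1.2  -3.75] turn [-0.002  0.001  0.001] E [ 0.448 -0.049  0.171]
```

Retreat straight back with the flap still held, then check where the dish is.

```bash
python3 -m jog '[[-0.8,-0.18,-0.56,0,0,0],[-2,-0.45,-1.4,0,0,0],[-3.2,-0.72,-2.24,0,0,0],[-4.4,-0.98,-3.08,0,0,0],[-5.4,-1.2,-3.75,0,0,0],[-5.4,-1.2,-3.75,0,0,0]]'; python3 tgt.py -70,68,7.5 -90,70,7.5 -90,70,130
```

```text
time_s: 7.05
ee_pos: [0.4467, -0.0491, 0.1703]
eef_rot: [-3.141, -0.608, 0.253]
force: [-4.4, 6.0, 1.4]
grip_width: 0.0682
grip_force: 2.8
t 7.05 tip ch [-71.8  44.1   7. ] Bcorner [-57.1  -0.7  11.5] F ch [-4.   6.3  1.4] w 68.2 gf 2.8
-70,68,7.5 shift cm [ 0.48 -2.35  0.3 ] turn [-0.001  0.002  0.   ] E [ 0.446 -0.025  0.171]
-90,70,7.5 shift cm [-1.1  -2.9  -0.81] turn [-0.001  0.002  0.   ] E [ 0.426 -0.024  0.171]
-90,70,130 shift cm [  5.9   -2.91 -10.86] turn [-0.001  0.002  0.   ] E [ 0.426 -0.024  0.293]
```

```bash
python3 -m jog '[[0.1,-0.6,0.05,0,0,0],[0.2,-1.2,0.1,0,0,0],[0.3,-1.8,0.2,0,0,0],[0.45,-2.4,0.3,0,0,0],[0.45,-2.4,0.3,0,0,0]]'; python3 tgt.py -72,68,130; python3 -m jog '[[2,0,-3,0,0,0],[4,0,-6,0,0,0],[7,0,-10,0,0,0],[3,0,-14,0,0,0],[-1,0,-17,0,0,0],[-4,0,-20,0,0,0],[-4,0,-20,0,0,0],[-4,0,-20,0,0,0]]'
cat > look.py <<'E'
from h import *
c=ctrl.camera("top")["img"];s=ctrl.camera("scene")["img"]
a=cv2.resize(c[125:285,220:380],(480,480),interpolation=cv2.INTER_CUBIC);b=cv2.resize(s[200:310,200:310],(480,480),interpolation=cv2.INTER_CUBIC)
cv2.imwrite("pics/p6.png",cv2.resize(np.hstack([a,b]),(800,400)))
E
python3 look.py; python3 tgt.py
```

```text
time_s: 7.55
ee_pos: [0.4473, -0.024, 0.1709]
eef_rot: [3.141, -0.61, 0.254]
force: [0.4, -0.3, -0.5]
grip_width: 0.0674
grip_force: 0.0
t 7.55 tip ch [-68.9  68.9   7.8] Bcorner [-54.4  24.6  12.4] F ch [ 0.4 -0.4 -0.5] w 67.4 gf 0.0
-72,68,130 shift cm [  6.74   0.03 -10.2 ] turn [-0.    -0.     0.001] E [ 0.444 -0.025  0.293]
time_s: 8.35
ee_pos: [0.3042, -0.062, 0.3126]
eef_rot: [3.139, -0.612, 0.253]
force: [1.1, 0.3, -0.1]
grip_width: 0.0674
grip_force: 0.0
t 8.45 tip ch [-213.5   42.3  148.8] Bcorner [-198.9   -2.1  153.4] F ch [ 0.4  0.6 -0.1] w 67.5 gf 0.0
```

View pics/p6.png

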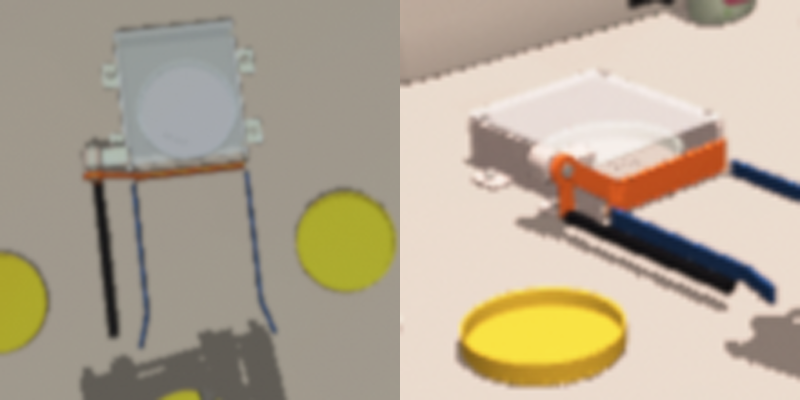

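The flap is shut, with the orange panel level and the bar back out. The dish sits wholly inside at left panel (187,110), about 53 mm in. The arm is clear, so I hand in.

```bash
python3 -c "
from station import ctrl
print(ctrl.hand_in())"
```

```text
the job is handed in; nothing more can be done
None
```

I pushed the pink dish about 53 mm into the chamber, let the flap spring shut behind it and handed the job in at about 8.5 s; no verdict came back, and I saw no other dish or bench item move.

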